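# Hang the screw caddy on the bench stand

## Robot

A 7-joint arm with a two-finger parallel gripper is mounted at the origin on the work surface. World frame = base frame: x ahead of the robot, y to its left, z up, the work surface at z = 0. Lengths are in m, angles in rad, forces in N, time in s.
With the tool pointing down it reaches from about 0.425 to 0.8 m from the base axis. Payload 8.3 kg.
Tool frame: the origin (TCP) lies between the finger pads; the fingertips stand 8 mm ahead of it and the grasp point (between the pads) lies 11 mm behind it; z points along the fingers, x is the direction in which the jaws open and shut, and the axes are right-handed (so a half turn about z gives the same grasp; the last joint's range is limited). The gripper opens to 85 mm and grips with 20 to 120 N. Pads are 22 mm wide; open, the fingers measure 114 mm over their backs; the gripper's body (76 mm by 85 mm) begins 54 mm behind the grasp point. The pads swing forward as they close: fully open they stand 13 mm farther back than shut.
Start: joints at [-1.348, 0.383, 0.016, 1.37, -0.006, 1.388, -0.046], TCP at [0.176, 0.6, 0.217] pointing down, gripper open.
Joint ranges: [-2.95, 2.95], [-0.25, 2.06], [-1.52, 1.56], [0.18, 2.33], [-1.44, 4.58], [0.02, 2.06], [-3.01, 3.01]. Speed limits (rad/s): [2.39, 2.39, 3.01, 3.01, 3.14, 3.14, 3.14].

## Interface

Orientations are given as [roll, pitch, yaw] about the fixed x, y, z axes, in that order (R = Rz(yaw) Ry(pitch) Rx(roll)).
In Python, from cell import env, eyes, hand_in gives the robot as it stands.
- The arm moves only by the shell command python3 -m crank 'ROWS' [OPENING] [FORCE]. ROWS is text: rows parted by semicolons, each of 4 numbers parted by spaces: the shift along the tool's x, y, z in m, then the turn about the tool's z in degrees. A call has exactly 5 rows; each row is the pose to reach, as a shift and turn from the pose measured when the call began, along the tool's axes at that moment; what a row does not reach only later rows make up. A row lasts 1/8 s, in which the tool goes at most 62.5 mm and 10.7 degrees, less where a joint would pass 70% of its speed; a pose out of reach is approached as far as the arm can. A call with a gripper value outside its range is refused whole. OPENING is the finger opening in m, from 0 to 0.0854, set as the call begins (- or left out, the last holds). The fingers move at their own pace and stop on an object; FORCE is the grip in N (left out, the last holds). Time passes only in rows, so rows that repeat a pose let the fingers close, or fill a call up. It gives the time, the measured TCP pose, the force and the opening at its end, in the units of the state.
- env.sense(): the state, without advancing time (a new reading comes with each control period).
- eyes.capture(name): name is "scene" or "top"; returns a dict with "pixels" (480x640x3 uint8, blue, green, red), "z_map" (480x640 float32, m along the optical axis (not along the pixel's ray), 0 where there is no reading), "vertical_fov" (degrees; the focal length in pixels is half the picture's height over the tangent of half this angle, whatever the lens; pixels are square), "cx", "cy" (the principal point, pixels), "pose" (4x4, takes a point from camera to world coordinates). Camera axes: x right, y down, z forward; pixel columns grow to the right and rows downward; lengths in m; the calibration is good to about 2 mm. A picture is of the moment at which its call begins.
- hand_in(): hands the job in, once; it reports no verdict.
The state is a dict: "time": time; "joint_pos": joint angles; "joint_velocities": joint speeds; "tau": joint torques, N m; "tcp_pos": TCP position; "tool_rot": TCP orientation; "contact_force": force on the tool from outside, world axes, zero at the start; "wrist_torque": the same for the moment, N m; "grip_width": finger opening in m.
Only numpy, scipy, OpenCV 4.12 (cv2) and the standard library are available. Lean on these libraries where they do the work, as an engineer would, in place of code of your own. Each camera call takes 0.05 s, during which the arm holds its last target.

## Task

Hang the longer of the two black screw caddies on the bench stand: pick it up by its handle and lower it over the stand's two upright pins, so that a pin comes up through the hole in each ear and both ears lie flat on the posts. Either way round is fine. Set it down gently, do not let it drop, do not tip the screws out, and leave the shorter caddy and the carton where they are.

Things in the scene. Friction and masses are not known exactly. Their poses are not given: they have to be found in the camera images.
- long_caddy_grip (a point): Longer caddy, to hang: black tray of screws, 110 mm (y) x 80 (x) x 45 high. Point: centre of its grey handle bar (110 along y, 16 wide, 14 high; 33 free below, uprights only at its ends), 85 above the tray's underside; z up. A flat ear at each end, underside 45 below the point, 54 wide, to y = +-107, with an oblong hole 38 (x) x 26 (y) centred at y = +-87, x = 0. Alike both ways round. 0.35 kg.
- stand_middle (a point): Stand fixed to the bench: base plate 250 mm (y) x 100 (x) x 8, two grey posts 54 (x) x 40 (y), flat tops 80 above the bench. On the middle of each top an upright steel pin, 8 diameter, 30 tall, upper 8 tapered. Point: half-way between the pins, level with the post tops; pins at y = +-87, x = 0; z up. Gap between posts 134, where the tray hangs clear of the base.
- short_caddy_grip (a point): Shorter caddy, bystander that does not fit the stand: like the other, but tray and handle bar 60 mm long (y), holes at y = +-62, 164 long over the ears. Point: centre of its handle bar, 85 above the tray's underside; y along the handle. Loose, 0.35 kg.
- carton_middle (a point): Closed cardboard carton, bystander, red band round its foot, 70 mm (x) x 110 (y) x 60 high, loose, about 0.5 kg. Point: its centre.
Things that resemble listed ones, but are neither listed nor needed, are in the scene too. What is shaped like the part that bears long_caddy_grip but green or pink is not meant.

How it is judged:
By the outcome, as a careful person would: the job done as asked, in the order asked, and still so for the second after the job is handed in, with the robot touching nothing.
It also fails if it takes over 38 s, if anything falls off the work surface, if the arm or the gripper's body presses on something with over 40 N, if the wrist force passes 120 N, or if a joint passes its speed limit or range.

## Working session

There is one attempt and no reset: what is moved stays moved. The work goes in short steps, Python scripts to look and compute and a shell command to move; the robot and the scene stay as the last step left them, time stands still between calls to the robot, and variables do not carry over. Pictures are saved under pics/ and viewed, and the job is handed in when it is done.

```bash
mkdir -p pics; ls
cat > h.py <<'E'
import numpy as np, cv2
from cell import env, eyes
def cap(n,tag):
    c=eyes.capture(n); cv2.imwrite(f'pics/{tag}.png',c['pixels'])
    np.savez(f'{tag}.npz',**{k:np.array(v) for k,v in c.items()}); return c
def load(tag): return dict(np.load(f'{tag}.npz'))
def world(c):
    z=c['z_map'].astype(float); f=240/np.tan(np.radians(float(c['vertical_fov']))/2)
    v,u=np.mgrid[0:480,0:640]
    P=np.stack([(u-float(c['cx']))/f*z,(v-float(c['cy']))/f*z,z,np.ones_like(z)],-1)
    W=P@c['pose'].T; W=W[...,:3]; W[z==0]=np.nan; return W
E
python3 - <<'E'
from h import *
print(env.sense())
for n in('scene','top'):
    c=cap(n,n+'0'); print(n,c['vertical_fov'],c['cx'],c['cy'],np.round(c['pose'],3))
E
```

```text
pics
{'time': 0.0, 'joint_pos': array([-1.34789146,  0.38425197,  0.01636954,  1.37118949, -0.0062856 ,
        1.38819016, -0.04649693]), 'joint_velocities': array([-0.00195933,  0.00029366, -0.00119766, -0.00152667,  0.0003782 ,
        0.00158565,  0.00079276]), 'tau': array([ 2.33366536e-04, -6.27592492e+01,  8.44423324e-01, -3.71825945e+01,
        1.65527622e-02,  1.40998655e-02, -1.90399641e-05]), 'tcp_pos': array([0.17602225, 0.59913422, 0.21575426]), 'tool_rot': array([3.14154283e+00, 1.98872086e-03, 1.28506474e+00]), 'contact_force': array([-0.36055604,  0.98850212,  0.20734181]), 'wrist_torque': array([-0.02258912,  0.01827686, -0.00747272]), 'grip_width': 0.0853731415108413}
scene 45.88856822440926 323.83458658378254 232.64668026579787 [[-0.866  0.356 -0.352  0.976]
 [ 0.5    0.633 -0.59   0.667]
 [ 0.013 -0.687 -0.726  1.001]
 [ 0.     0.     0.     1.   ]]
top 46.86835900244743 324.71432297624733 238.11617197048204 [[ 0.032 -0.978  0.205  0.288]
 [-0.999 -0.031  0.01  -0.084]
 [-0.003 -0.205 -0.979  1.291]
 [ 0.     0.     0.     1.   ]]
```

View pics/scene0.png

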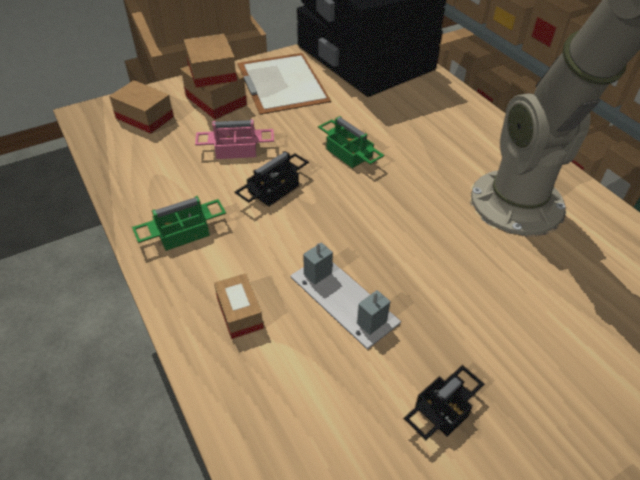

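View pics/top0.png

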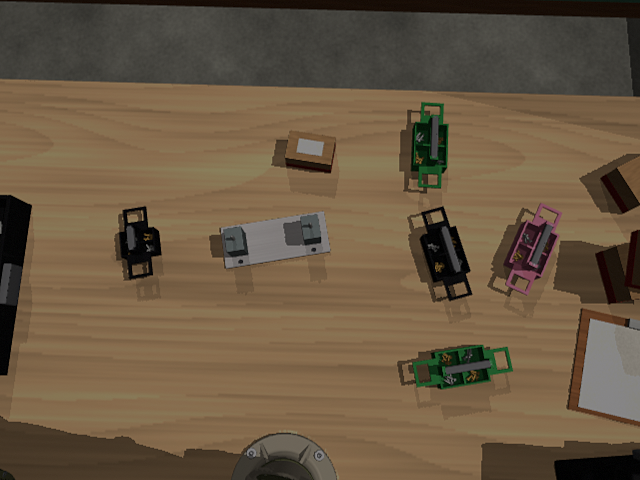

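The top view shows the long black caddy at about (446,253), the stand between (232,240) and (311,228), the short black caddy at (139,243) and the carton at (310,150). Next I'll enlarge the caddy and stand and measure them.

Run:
```python
from h import *
c=load('top0'); p=c['pixels']
a=cv2.resize(p[195:315,400:500],None,fx=5,fy=5,interpolation=cv2.INTER_CUBIC)
cv2.imwrite('pics/cad.png',cv2.convertScaleAbs(a,alpha=1.6,beta=20))
a=cv2.resize(p[195:285,205:345],None,fx=5,fy=5,interpolation=cv2.INTER_CUBIC)
cv2.imwrite('pics/sta.png',a)
W=world(c)
np.set_printoptions(precision=3,suppress=True)
# bench check
print('bench',np.nanmedian(W[300:330,200:300,2]))
def blob(r,zlo,zhi,n):
    w=W[r].reshape(-1,3); q=p[r].reshape(-1,3)
    m=(w[:,2]>zlo)&(w[:,2]<zhi); x=w[m]
    rect=cv2.minAreaRect((x[:,:2]*1000).astype(np.float32)); print(n,m.sum(),x.mean(0),np.median(x[:,2]),rect)
blob(np.s_[195:310,400:485],.07,.11,'longhandle')
blob(np.s_[195:310,400:485],.025,.06,'long tray/ears')
blob(np.s_[200:280,205:272],.07,.09,'postL')
blob(np.s_[200:280,275:340],.07,.09,'postR')
blob(np.s_[200:280,205:272],.09,.13,'pinL')
blob(np.s_[200:280,275:340],.09,.13,'pinR')
blob(np.s_[200:285,110:170],.07,.11,'short handle')
```

```text
bench -0.0007937008067723239
longhandle 428 [ 0.522 -0.349  0.09 ] 0.09077785598447619 ((523.403076171875, -349.3826904296875), (110.13592529296875, 20.931533813476562), 17.594167709350586)
long tray/ears 1344 [ 0.521 -0.35   0.042] 0.043174079362206075 ((523.76025390625, -349.64990234375), (214.32278442382812, 82.25721740722656), 17.30434799194336)
postL 421 [0.532 0.131 0.079] 0.07926799983527211 ((532.9417114257812, 132.1958770751953), (54.3350830078125, 40.6268310546875), 11.503901481628418)
postR 413 [ 0.566 -0.039  0.079] 0.07925004657851464 ((566.7747192382812, -38.470909118652344), (54.323570251464844, 40.06340789794922), 11.004138946533203)
pinL 16 [0.532 0.131 0.102] 0.10182725069252696 ((532.9653930664062, 131.82723999023438), (6.170957565307617, 7.1742634773254395), 67.96521759033203)
pinR 14 [ 0.566 -0.038  0.103] 0.10225095590433264 ((565.6719360351562, -38.39030456542969), (5.207085132598877, 6.791600704193115), 21.68862533569336)
short handle 263 [0.525 0.357 0.089] 0.09046038728945982 ((525.8148193359375, 358.6593017578125), (61.642574310302734, 20.751495361328125), 10.457174301147461)
```

Run:
```python
from h import *
p=load('scene0')['pixels']
a=cv2.resize(p[145:210,225:320],None,fx=6,fy=6,interpolation=cv2.INTER_CUBIC)
cv2.imwrite('pics/cad_s.png',cv2.convertScaleAbs(a,alpha=1.6,beta=20))
```

```text
(no output)
```

View pics/cad.png

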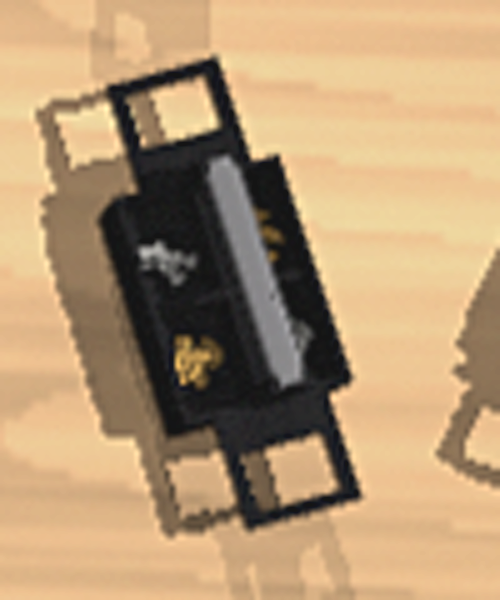

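View pics/sta.png

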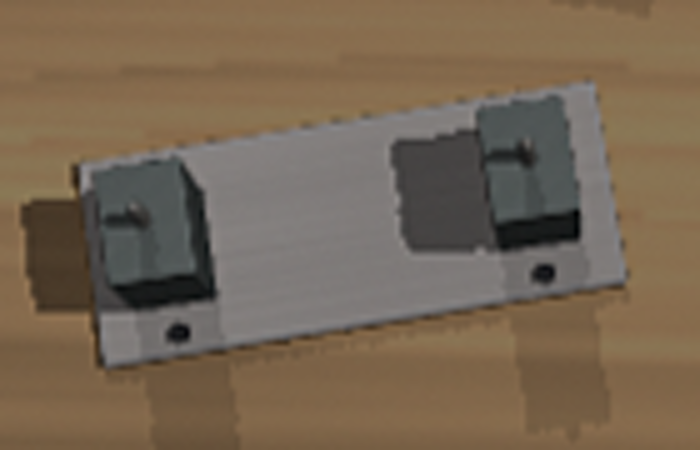

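```bash
cat > go.py <<'E'
# shift in tool axes from present pose to a world TCP target x y z [yawdeg]
import sys, numpy as np
from scipy.spatial.transform import Rotation as R
from cell import env
s=env.sense(); t=np.array(list(map(float,sys.argv[1:4])))
Rm=R.from_euler('xyz',s['tool_rot']).as_matrix()
d=Rm.T@(t-s['tcp_pos'])
yaw=np.degrees(np.arctan2(Rm[1,0],Rm[0,0]))
print('t',round(s['time'],2),'tcp',np.round(s['tcp_pos'],4),'rpy',np.round(np.degrees(s['tool_rot']),2),'yaw',round(yaw,1),'F',np.round(s['contact_force'],1),'T',np.round(s['wrist_torque'],2),'w',round(s['grip_width'],4),'j',np.round(s['joint_pos'],2))
print('shift mm',np.round(d*1000,1),end=' ')
if len(sys.argv)>4:
    y=float(sys.argv[4]); print('turn',round((yaw-y+180)%360-180,1))
else: print()
E
python3 go.py .42 .46 .22 27
python3 - <<'E'
from h import *
c=load('scene0'); W=world(c)
def blob(r,zlo,zhi,n):
    w=W[r].reshape(-1,3); m=(w[:,2]>zlo)&(w[:,2]<zhi); x=w[m]
    print(n,m.sum(),np.round(np.median(x[:,2]),3),cv2.minAreaRect((x[:,:2]*1000).astype(np.float32)))
blob(np.s_[145:210,225:320],.085,.11,'handle')
blob(np.s_[235:290,295:340],.075,.085,'post')
blob(np.s_[285:340,350:395],.075,.085,'post')
E
```

```text
t 0.1 tcp [0.176  0.5992 0.2159] rpy [1.800e+02 1.000e-01 7.363e+01] yaw 73.6 F [ 0.4  0.2 -0. ] T [0.   0.02 0.  ] w 0.0851 j [-1.35  0.38  0.02  1.37 -0.01  1.39 -0.05]
shift mm [-64.8 273.3  -4. ] turn 46.6
handle 242 0.091 ((526.2222290039062, -348.4375305175781), (113.19498443603516, 22.72488784790039), 17.997238159179688)
post 344 0.079 ((569.7861328125, -37.32990646362305), (57.25730514526367, 43.73969268798828), 11.47744369506836)
post 414 0.079 ((536.57373046875, 133.4803009033203), (56.170162200927734, 40.34635543823242), 11.287065505981445)
```

The handle is 110 mm long with its top at 0.091 m, and its direction is 17.5°. The pins are 173.7 mm apart. Both match the given sizes, and the two cameras agree within about 3 mm. I'm starting the approach.

```bash
python3 -m crank '-0.013 0.055 0 9; -0.026 0.11 0 18; -0.039 0.165 0 27; -0.052 0.22 0 36; -0.065 0.273 0 46' 0.06; python3 go.py .56 .19 .22 -20
```

```text
time: 0.72
tcp_pos: [0.421, 0.4585, 0.2156]
tool_rot: [3.14, 0.002, 0.477]
contact_force: [0.6, 1.1, -0.6]
grip_width: 0.0598
t 0.72 tcp [0.421  0.4585 0.2156] rpy [1.7991e+02 1.0000e-01 2.7300e+01] yaw 27.3 F [ 0.6  1.1 -0.6] T [-0.01 -0.04 -0.03] w 0.0598 j [-1.07  0.38  0.26  1.39 -0.1   1.39 -0.33]
shift mm [ 3.000e-01  3.023e+02 -3.900e+00] turn 47.3
```

```bash
python3 -m crank '0 0.06 0 9; 0 0.12 0 18; 0 0.18 0 28; 0 0.24 0 38; 0 0.302 0 47'; python3 go.py .56 -.10 .22 -60
```

```text
time: 1.35
tcp_pos: [0.5598, 0.1886, 0.2159]
tool_rot: [3.139, 0.001, -0.349]
contact_force: [0.1, 0.6, -0.4]
grip_width: 0.0601
t 1.35 tcp [0.5598 0.1886 0.2159] rpy [ 1.7986e+02  3.0000e-02 -1.9970e+01] yaw -20.0 F [ 0.1  0.6 -0.4] T [ 0.09  0.03 -0.01] w 0.0601 j [-0.78  0.33  0.52  1.49 -0.17  1.37 -0.6 ]
shift mm [ 98.7 271.2  -3.5] turn 40.0
```

```bash
python3 -m crank '0.02 0.055 0 8; 0.04 0.11 0 16; 0.06 0.165 0 24; 0.08 0.22 0 32; 0.099 0.271 0 40'; python3 go.py .525 -.349 .20 -72.5
```

```text
time: 1.98
tcp_pos: [0.5598, -0.1019, 0.2163]
tool_rot: [3.139, -0.001, -1.052]
contact_force: [1.9, 0.5, -0.6]
grip_width: 0.0601
t 1.98 tcp [ 0.5598 -0.1019  0.2163] rpy [ 1.7987e+02 -5.0000e-02 -6.0260e+01] yaw -60.3 F [ 1.9  0.5 -0.6] T [ 0.02 -0.02 -0.  ] w 0.0601 j [-0.48  0.32  0.77  1.56 -0.22  1.36 -0.74]
shift mm [197.3 152.8  16.9] turn 12.2
```

```bash
python3 -m crank '0.045 0.035 0.003 3; 0.09 0.07 0.007 6; 0.135 0.105 0.01 9; 0.17 0.13 0.013 12; 0.197 0.153 0.017 12.2'; python3 go.py .525 -.349 .15 -72.5
```

```text
time: 2.6
tcp_pos: [0.5239, -0.3507, 0.1993]
tool_rot: [3.139, -0.001, -1.266]
contact_force: [0.0, -0.1, -0.9]
grip_width: 0.06
t 2.6 tcp [ 0.5239 -0.3507  0.1993] rpy [ 1.7983e+02 -7.0000e-02 -7.2560e+01] yaw -72.6 F [ 0.  -0.1 -0.9] T [ 0.03 -0.02 -0.03] w 0.06 j [-0.03  0.51  0.84  1.41 -0.37  1.39 -0.45]
shift mm [-1.3 -1.7 49.3] turn -0.1
```

```bash
python3 -m crank '-0.001 -0.001 0.015 0; -0.001 -0.001 0.03 0; -0.001 -0.001 0.045 0; -0.001 -0.001 0.06 0; -0.001 -0.001 0.06 0'
python3 - <<'E'
from h import *
a=cap('scene','s1')['pixels'];b=cap('top','t1')['pixels']
A=cv2.resize(a[80:220,200:350],None,fx=2.6,fy=2.6,interpolation=cv2.INTER_CUBIC)
B=cv2.resize(b[190:330,380:530],None,fx=2.6,fy=2.6,interpolation=cv2.INTER_CUBIC)
cv2.imwrite('pics/ab1.png',cv2.convertScaleAbs(np.hstack([A,B]),alpha=1.5,beta=15))
E
python3 go.py .525 -.349 .074 -72.5
```

```text
time: 3.22
tcp_pos: [0.5242, -0.3482, 0.1377]
tool_rot: [3.137, 0.001, -1.265]
contact_force: [0.7, -0.4, -0.4]
grip_width: 0.0598
t 3.33 tcp [ 0.5247 -0.3493  0.1394] rpy [ 1.7984e+02 -7.0000e-02 -7.2540e+01] yaw -72.5 F [-0.  -0.3  0.2] T [-0.02  0.01  0.01] w 0.0603 j [-0.03  0.55  0.82  1.49 -0.41  1.28 -0.43]
shift mm [-0.3 -0.6 65.4] turn -0.0
```

View pics/ab1.png

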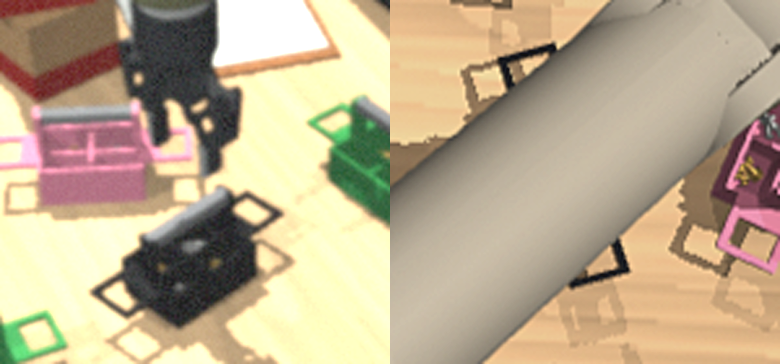

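Run:
```python
from h import *
c=load('s1'); p=c['pixels']
f=240/np.tan(np.radians(float(c['vertical_fov']))/2)
Ti=np.linalg.inv(c['pose'])
def pr(P):
    q=Ti@np.r_[P,1]; return np.array([f*q[0]/q[2]+float(c['cx']),f*q[1]/q[2]+float(c['cy'])])
x=np.array([np.cos(-1.2654),np.sin(-1.2654),0])
A=cv2.resize(p[80:230,210:330],None,fx=5,fy=4,interpolation=cv2.INTER_CUBIC);A=cv2.resize(p[90:220,220:330],None,fx=4.5,fy=4.5,interpolation=cv2.INTER_CUBIC)
for P,col in (([.5247,-.3493,.1394],(0,0,255)),([.525,-.349,.085],(0,255,0)),
  (np.array([.5247,-.3493,.135])+.03*x,(255,0,0)),(np.array([.5247,-.3493,.135])-.03*x,(255,0,255))):
    u=pr(np.array(P)); print(u); w=(u-[220,90])*4.5; cv2.circle(A,tuple(int(k) for k in w),4,col,-1)
cv2.imwrite('pics/pr1.png',cv2.convertScaleAbs(A,alpha=1.5,beta=15))
W=world(c)[90:220,220:330]
m=(W[...,2]>.12)&(W[...,2]<.16)&(np.hypot(W[...,0]-.5247,W[...,1]+.349)<.08); print(m.sum()); print(np.round(W[m][::12],3))
```

```text
[270.59064249 145.91446274]
[271.72637348 163.31155444]
[262.25892028 142.15381899]
[279.28810207 152.64933747]
12
[[ 0.527 -0.379  0.16 ]]
```

View pics/pr1.png

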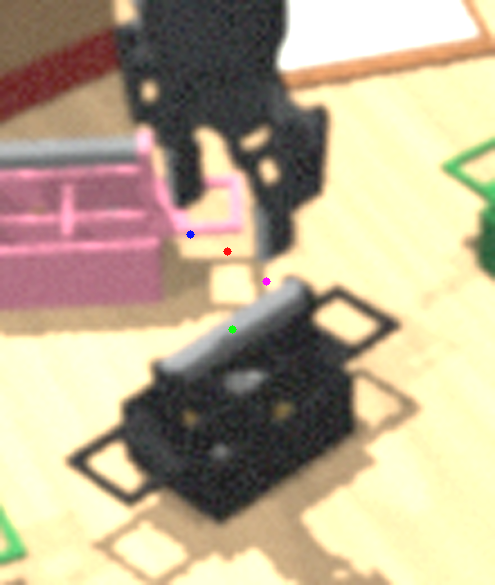

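Run:
```python
from h import *
c=load('s1'); W=world(c)
np.set_printoptions(suppress=True,precision=3)
for v,us in ((130,(258,260,262)),(134,(259,261,262)),(137,(276,279,282,286)),(142,(278,280,282)),(145,(279,280,281)),(147,(279,280))):
    for u in us: print(u,v,c['pixels'][v,u],W[v,u])
```

```text
258 130 [62 63 62] [ 0.544 -0.374  0.178]
260 130 [25 24 24] [ 0.538 -0.375  0.175]
262 130 [22 23 21] [ 0.532 -0.376  0.172]
259 134 [50 49 51] [ 0.542 -0.374  0.165]
261 134 [28 32 33] [ 0.535 -0.379  0.16 ]
262 134 [34 41 47] [ 0.533 -0.376  0.161]
276 137 [ 81  95 107] [ 0.525 -0.314  0.19 ]
279 137 [43 43 41] [ 0.518 -0.313  0.188]
282 137 [32 30 30] [ 0.513 -0.307  0.19 ]
286 137 [ 91 123 147] [ 0.395 -0.529  0.001]
278 142 [72 72 69] [ 0.522 -0.312  0.175]
280 142 [33 32 33] [ 0.518 -0.308  0.176]
282 142 [26 22 24] [ 0.515 -0.305  0.177]
279 145 [57 56 54] [ 0.522 -0.307  0.17 ]
280 145 [37 39 39] [ 0.519 -0.308  0.168]
281 145 [30 33 32] [ 0.517 -0.306  0.169]
279 147 [73 77 84] [ 0.52  -0.312  0.16 ]
280 147 [73 87 97] [ 0.515 -0.316  0.155]
```

Run:
```python
from h import *
np.set_printoptions(suppress=True,precision=3)
c=cap('scene','s2'); W=world(c); print(env.sense()['tcp_pos'])
m=np.zeros((480,640),bool); m[100:170,250:300]=1
m&=(np.hypot(W[...,0]-.5247,W[...,1]+.349)<.075)&(W[...,2]>.1)
for lo,hi in ((250,270),(270,300)):
    mm=m.copy(); mm[:,:lo]=0; mm[:,hi:]=0
    z=W[mm]; z=z[np.argsort(z[:,2])]; print(z[:14])
A=cv2.resize(c['pixels'][90:220,220:330],None,fx=4.5,fy=4.5,interpolation=cv2.INTER_CUBIC)
cv2.imwrite('pics/s2c.png',cv2.convertScaleAbs(A,alpha=1.5,beta=15))
```

```text
[ 0.525 -0.35   0.14 ]
[[ 0.537 -0.38   0.157]
 [ 0.532 -0.379  0.159]
 [ 0.543 -0.379  0.159]
 [ 0.529 -0.38   0.16 ]
 [ 0.541 -0.377  0.16 ]
 [ 0.532 -0.379  0.161]
 [ 0.528 -0.382  0.161]
 [ 0.526 -0.38   0.161]
 [ 0.538 -0.377  0.162]
 [ 0.536 -0.376  0.162]
 [ 0.545 -0.38   0.163]
 [ 0.53  -0.382  0.165]
 [ 0.542 -0.379  0.165]
 [ 0.526 -0.379  0.165]]
[[ 0.518 -0.315  0.157]
 [ 0.51  -0.316  0.159]
 [ 0.524 -0.313  0.16 ]
 [ 0.523 -0.311  0.161]
 [ 0.519 -0.313  0.161]
 [ 0.527 -0.313  0.165]
 [ 0.526 -0.315  0.166]
 [ 0.519 -0.307  0.166]
 [ 0.525 -0.31   0.166]
 [ 0.525 -0.312  0.167]
 [ 0.507 -0.31   0.168]
 [ 0.525 -0.316  0.168]
 [ 0.525 -0.307  0.168]
 [ 0.523 -0.31   0.169]]
```

View pics/s2c.png

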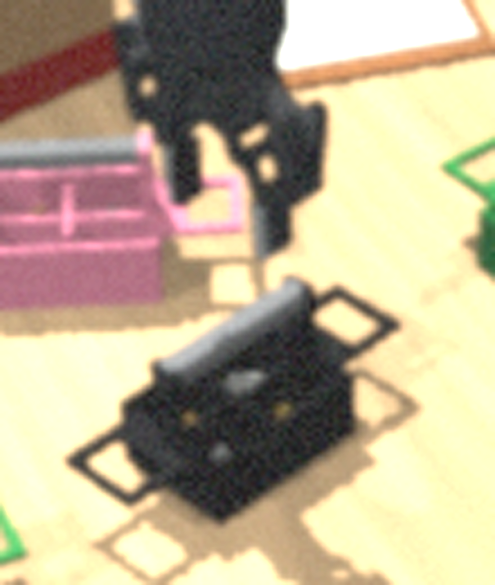

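The pads show up in the depth map about 15–20 mm higher than the tool data implies (tips at z≈0.157 for TCP 0.140). I'll close them here, in free air, to see where the tips are at the handle's width.

```bash
python3 -m crank '0 0 0 0; 0 0 0 0; 0 0 0 0; 0 0 0 0; 0 0 0 0' 0.016 40
python3 - <<'E'
from h import *
np.set_printoptions(suppress=True,precision=3)
print(env.sense()['tcp_pos'],env.sense()['grip_width'])
c=cap('scene','s3'); W=world(c)
m=np.zeros((480,640),bool); m[100:170,250:300]=1
m&=(np.hypot(W[...,0]-.5247,W[...,1]+.349)<.05)&(W[...,2]>.1)
z=W[m]; z=z[np.argsort(z[:,2])]; print(z[:20])
A=cv2.resize(c['pixels'][90:220,220:330],None,fx=4.5,fy=4.5,interpolation=cv2.INTER_CUBIC)
cv2.imwrite('pics/s3c.png',cv2.convertScaleAbs(A,alpha=1.5,beta=15))
E
```

```text
time: 4.0
tcp_pos: [0.5248, -0.3496, 0.1398]
tool_rot: [3.139, -0.002, -1.266]
contact_force: [-0.2, -1.1, -0.3]
grip_width: 0.0161
[ 0.525 -0.35   0.14 ] 0.016148466774277396
[[ 0.525 -0.362  0.152]
 [ 0.535 -0.358  0.152]
 [ 0.525 -0.339  0.153]
 [ 0.53  -0.357  0.154]
 [ 0.522 -0.334  0.154]
 [ 0.525 -0.335  0.155]
 [ 0.519 -0.335  0.156]
 [ 0.537 -0.363  0.156]
 [ 0.529 -0.331  0.156]
 [ 0.534 -0.354  0.157]
 [ 0.536 -0.355  0.158]
 [ 0.53  -0.333  0.158]
 [ 0.538 -0.355  0.158]
 [ 0.533 -0.338  0.159]
 [ 0.533 -0.334  0.159]
 [ 0.535 -0.357  0.159]
 [ 0.527 -0.357  0.159]
 [ 0.533 -0.356  0.159]
 [ 0.532 -0.341  0.159]
 [ 0.531 -0.354  0.16 ]]
```

View pics/s3c.png

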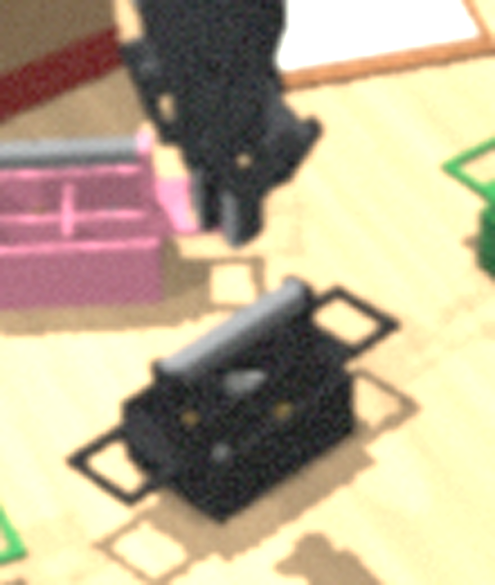

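With the pads at 16 mm, the tips sit at z≈0.150 for a TCP reading of 0.140. That's about 10 mm behind the TCP instead of 8 mm ahead, so I'll trust the camera. A TCP of about 0.058 puts the grasp point at the bar, and it would also clear the tray if the given tool data were right. I'll reopen, go down and check.

```bash
python3 -m crank '0 0 0 0; 0 0 0 0; 0 0 0.005 0; 0 0 0.015 0; 0 0 0.025 0' 0.06 40; python3 go.py .5245 -.349 .058 -72.5
```

```text
time: 4.68
tcp_pos: [0.5245, -0.3495, 0.1138]
tool_rot: [3.139, -0.001, -1.266]
contact_force: [0.2, 0.1, -0.2]
grip_width: 0.0597
t 4.67 tcp [ 0.5245 -0.3495  0.1138] rpy [ 1.7984e+02 -8.0000e-02 -7.2550e+01] yaw -72.5 F [ 0.2  0.1 -0.2] T [0.02 0.02 0.02] w 0.0597 j [-0.02  0.57  0.81  1.52 -0.42  1.23 -0.42]
shift mm [-0.6 -0.3 55.8] turn -0.0
```

```bash
python3 -m crank '0 0 0.012 0; 0 0 0.024 0; 0 0 0.036 0; 0 0 0.048 0; 0 0 0.056 0'; python3 go.py .5245 -.349 .058 -72.5
python3 - <<'E'
from h import *
c=cap('scene','s4')
A=cv2.resize(c['pixels'][90:220,220:330],None,fx=4.5,fy=4.5,interpolation=cv2.INTER_CUBIC)
cv2.imwrite('pics/s4c.png',cv2.convertScaleAbs(A,alpha=1.8,beta=25))
E
```

```text
time: 5.3
tcp_pos: [0.5242, -0.3495, 0.0568]
tool_rot: [3.138, -0.001, -1.266]
contact_force: [-0.3, 0.3, -0.2]
grip_width: 0.0601
t 5.3 tcp [ 0.5242 -0.3495  0.0568] rpy [ 1.7982e+02 -5.0000e-02 -7.2550e+01] yaw -72.5 F [-0.3  0.3 -0.2] T [ 0.07 -0.01  0.01] w 0.0601 j [-0.    0.63  0.77  1.58 -0.47  1.13 -0.39]
shift mm [-0.4 -0.4 -1.2] turn -0.0
```

View pics/s4c.png

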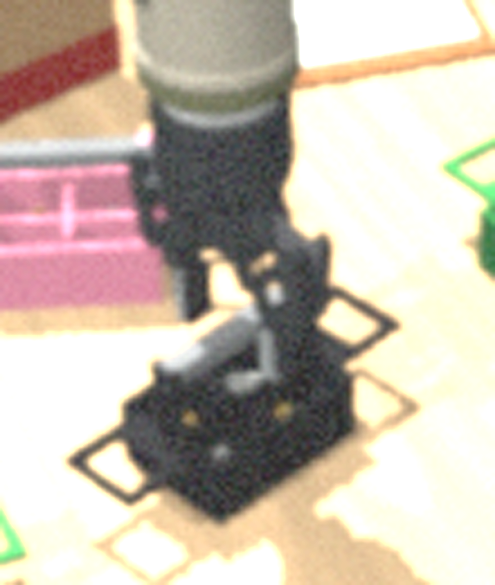

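The fingers straddle the bar: near tip at about (270,375) in the crop, far tip at (190,315). The tips are about 12 mm below the bar's centre, as wanted. Closing.

```bash
python3 -m crank '0 0 0 0; 0 0 0 0; 0 0 0 0; 0 0 0 0; 0 0 0 0' 0.005 60; python3 go.py .5242 -.3495 .0568 -72.5
python3 - <<'E'
from h import *
c=cap('scene','s5')
A=cv2.resize(c['pixels'][90:220,220:330],None,fx=4.5,fy=4.5,interpolation=cv2.INTER_CUBIC)
cv2.imwrite('pics/s5c.png',cv2.convertScaleAbs(A,alpha=1.8,beta=25))
E
```

```text
time: 5.98
tcp_pos: [0.5242, -0.3496, 0.0565]
tool_rot: [3.138, -0.001, -1.266]
contact_force: [0.4, -2.2, 1.9]
grip_width: 0.0148
t 5.97 tcp [ 0.5242 -0.3496  0.0565] rpy [ 1.7981e+02 -6.0000e-02 -7.2550e+01] yaw -72.6 F [ 0.4 -2.2  1.9] T [-0.35 -0.18  0.  ] w 0.0148 j [-0.    0.63  0.77  1.58 -0.47  1.13 -0.39]
shift mm [-0.1 -0.  -0.3] turn -0.1
```

View pics/s5c.png

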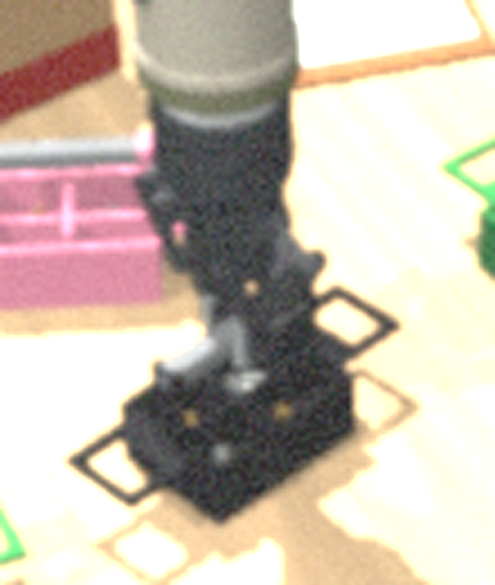

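The fingers stopped on the bar at 14.8 mm and the caddy hasn't moved. Lifting gently.

```bash
python3 -m crank '0 0 -0.003 0; 0 0 -0.008 0; 0 0 -0.014 0; 0 0 -0.021 0; 0 0 -0.028 0'; python3 -m crank '0 0 -0.01 0; 0 0 -0.022 0; 0 0 -0.036 0; 0 0 -0.05 0; 0 0 -0.06 0'; python3 go.py .54 -.25 .20 -52;  python3 - <<'E'
from h import *
c=cap('scene','s6')
A=cv2.resize(c['pixels'][70:200,210:340],None,fx=4.5,fy=4.5,interpolation=cv2.INTER_CUBIC)
cv2.imwrite('pics/s6c.png',cv2.convertScaleAbs(A,alpha=1.8,beta=25))
E
```

```text
time: 6.65
tcp_pos: [0.5243, -0.3495, 0.085]
tool_rot: [3.138, -0.001, -1.266]
contact_force: [0.5, -0.5, -2.9]
grip_width: 0.0148
time: 7.28
tcp_pos: [0.5247, -0.3496, 0.1464]
tool_rot: [3.139, -0.002, -1.266]
contact_force: [-0.2, 0.9, -2.2]
grip_width: 0.0147
t 7.28 tcp [ 0.5247 -0.3496  0.1464] rpy [ 1.7986e+02 -1.0000e-01 -7.2550e+01] yaw -72.6 F [-0.2  0.9 -2.2] T [-0.05  0.01  0.03] w 0.0147 j [-0.03  0.54  0.82  1.48 -0.4   1.29 -0.43]
shift mm [-90.4 -44.4 -53.9] turn -20.6
```

View pics/s6c.png

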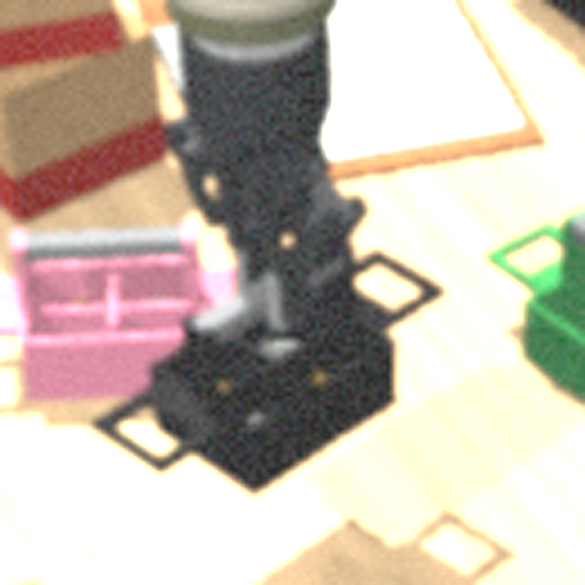

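The caddy hangs level, about 90 mm up. The force reading is roughly 2–3 N. Now I'll carry and turn it.

```bash
python3 -m crank '-0.008 -0.004 -0.01 -2; -0.024 -0.012 -0.023 -6; -0.045 -0.022 -0.036 -10; -0.068 -0.033 -0.046 -15; -0.09 -0.044 -0.05 -20'; python3 go.py .555 -.13 .20 -28
```

```text
time: 7.95
tcp_pos: [0.5408, -0.2487, 0.1983]
tool_rot: [3.14, -0.003, -0.91]
contact_force: [1.2, 0.9, -3.5]
grip_width: 0.0145
t 7.95 tcp [ 0.5408 -0.2487  0.1983] rpy [ 1.7993e+02 -1.7000e-01 -5.2140e+01] yaw -52.1 F [ 1.2  0.9 -3.5] T [ 0.02 -0.   -0.01] w 0.0145 j [-0.2   0.4   0.77  1.52 -0.28  1.34 -0.31]
shift mm [-85.  -84.   -2.1] turn -24.1
```

```bash
python3 -m crank '-0.017 -0.017 0 -5; -0.034 -0.034 0 -10; -0.051 -0.051 0 -15; -0.068 -0.068 0 -20; -0.085 -0.084 0 -24'; python3 go.py .555 -.02 .20 -5
```

```text
time: 8.57
tcp_pos: [0.5551, -0.1284, 0.1978]
tool_rot: [3.139, -0.002, -0.486]
contact_force: [0.6, 0.2, -2.5]
grip_width: 0.0148
t 8.57 tcp [ 0.5551 -0.1284  0.1978] rpy [ 1.7986e+02 -1.1000e-01 -2.7860e+01] yaw -27.9 F [ 0.6  0.2 -2.5] T [-0.01 -0.01 -0.  ] w 0.0148 j [-0.36  0.31  0.66  1.58 -0.19  1.31 -0.15]
shift mm [-50.7 -95.8  -2.6] turn -22.9
```

```bash
python3 -m crank '-0.011 -0.02 0 -5; -0.022 -0.04 0 -10; -0.033 -0.06 0 -15; -0.043 -0.08 0 -19; -0.051 -0.096 0 -23'; python3 go.py .5505 .0475 .20 11.1
```

```text
time: 9.2
tcp_pos: [0.5549, -0.0181, 0.1974]
tool_rot: [3.139, -0.001, -0.08]
contact_force: [-0.3, -0.2, -2.3]
grip_width: 0.0144
t 9.2 tcp [ 0.5549 -0.0181  0.1974] rpy [ 1.7983e+02 -5.0000e-02 -4.5700e+00] yaw -4.6 F [-0.3 -0.2 -2.3] T [-0.03 -0.05  0.01] w 0.0144 j [-0.48  0.26  0.55  1.62 -0.14  1.3   0.01]
shift mm [ -9.6 -65.   -2.8] turn -15.7
```

```bash
python3 -m crank '-0.002 -0.016 0 -4; -0.005 -0.033 0 -8; -0.007 -0.048 0 -12; -0.009 -0.06 0 -15; -0.01 -0.065 0 -15.7'; python3 go.py .5505 .0475 .20 11.1
python3 - <<'E'
from h import *
np.set_printoptions(suppress=True,precision=4)
a=cap('scene','s7');b=cap('top','t7')
for n,c in(('scene',a),('top',b)):
    W=world(c); 
    for nm,lo,hi in(('handle?',.2,.232),('ears+tray',.155,.19)):
        d=c['pixels'].max(-1)
        m=(W[...,2]>lo)&(W[...,2]<hi)&(np.hypot(W[...,0]-.55,W[...,1]-.0475)<.13)
        x=W[m]; print(n,nm,m.sum(),x.mean(0),np.median(x[:,2]),cv2.minAreaRect((x[:,:2]*1000).astype(np.float32)))
A=cv2.resize(a['pixels'][160:350,250:440],None,fx=2.1,fy=2.1,interpolation=cv2.INTER_CUBIC)
B=cv2.resize(b['pixels'][150:340,180:370],None,fx=2.1,fy=2.1,interpolation=cv2.INTER_CUBIC)
cv2.imwrite('pics/ab7.png',cv2.convertScaleAbs(np.hstack([A,B]),alpha=1.6,beta=15))
E
```

```text
time: 9.82
tcp_pos: [0.55, 0.0485, 0.1972]
tool_rot: [3.139, 0.0, 0.196]
contact_force: [-0.0, -0.3, -2.2]
grip_width: 0.0149
t 9.82 tcp [0.55   0.0485 0.1972] rpy [179.83   0.    11.26] yaw 11.3 F [-0.  -0.3 -2.2] T [ 0.01  0.04 -0.04] w 0.0149 j [-0.54  0.25  0.47  1.62 -0.11  1.3   0.15]
shift mm [ 0.3  1.  -2.8] turn 0.2
scene handle? 325 [0.5511 0.074  0.2213] 0.2240009871429749 ((551.3023681640625, 51.91518020629883), (41.97178649902344, 112.24231719970703), 22.758686065673828)
scene ears+tray 2064 [0.5603 0.0632 0.1771] 0.18109023383263395 ((551.1836547851562, 50.74726867675781), (84.03846740722656, 216.8994903564453), 11.955437660217285)
top handle? 111 [0.5507 0.0142 0.2269] 0.2293477751896713 ((550.8945922851562, 18.757904052734375), (21.876314163208008, 48.58580017089844), 17.469026565551758)
top ears+tray 814 [ 0.5539 -0.0058  0.1798] 0.18405840366038395 ((557.194580078125, 0.3909912109375), (81.07970428466797, 112.32942962646484), 10.822443962097168)
```

View pics/ab7.png

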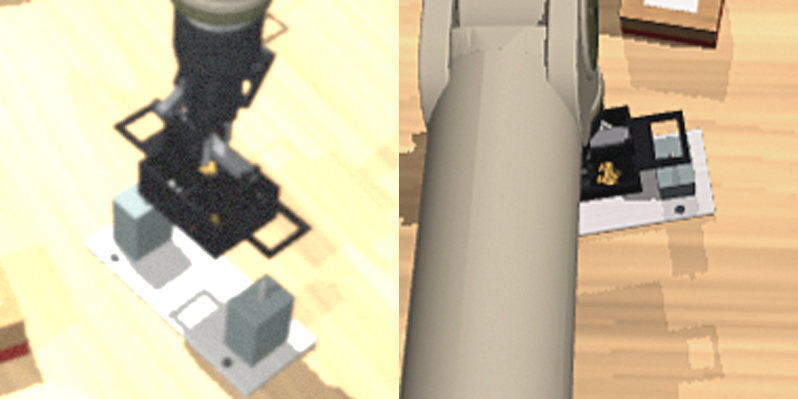

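The scene camera puts the hanging caddy at (551,51) mm and 12.0°. The same camera puts the stand's middle at (553,48) mm and 11.2–11.4°. I'll correct about 2–3 mm, come down to just above the pins and look again.

```bash
python3 -m crank '0.001 0.001 0.01 0.2; 0.0015 0.002 0.022 0.5; 0.0015 0.0025 0.034 0.5; 0.0015 0.0025 0.046 0.5; 0.0015 0.0025 0.054 0.5'; python3 go.py .552 .0463 .145 11
python3 - <<'E'
from h import *
np.set_printoptions(suppress=True,precision=4)
a=cap('scene','s8');b=cap('top','t8')
z0=env.sense()['tcp_pos'][2]
for n,c in(('scene',a),('top',b)):
    W=world(c)
    lo,hi=z0-.042,z0-.007
    m=(W[...,2]>lo)&(W[...,2]<hi)&(np.hypot(W[...,0]-.55,W[...,1]-.0475)<.13)
    x=W[m]; print(n,m.sum(),np.median(x[:,2]),cv2.minAreaRect((x[:,:2]*1000).astype(np.float32)))
W=world(a)
for s in(1,-1):
  e=np.array([.553,.048])+s*.087*np.array([-.195,.98])
  m=np.hypot(W[...,0]-e[0],W[...,1]-e[1])<.035
  m&=(W[...,2]>.115)&(W[...,2]<.15); print('ear z',s,m.sum(),np.percentile(W[m][:,2],[10,50,90]) if m.any() else '')
A=cv2.resize(a['pixels'][190:350,260:420],None,fx=2.5,fy=2.5,interpolation=cv2.INTER_CUBIC)
B=cv2.resize(b['pixels'][150:310,190:350],None,fx=2.5,fy=2.5,interpolation=cv2.INTER_CUBIC)
cv2.imwrite('pics/ab8.png',cv2.convertScaleAbs(np.hstack([A,B]),alpha=1.6,beta=15))
E
```

```text
time: 10.55
tcp_pos: [0.5516, 0.0455, 0.142]
tool_rot: [3.139, 0.001, 0.186]
contact_force: [-0.2, -0.2, -3.1]
grip_width: 0.0145
t 10.55 tcp [0.5516 0.0455 0.142 ] rpy [1.7982e+02 7.0000e-02 1.0650e+01] yaw 10.7 F [-0.2 -0.2 -3.1] T [0.06 0.03 0.01] w 0.0145 j [-0.53  0.3   0.47  1.7  -0.14  1.19  0.16]
shift mm [ 0.5 -0.7 -3. ] turn -0.3
scene 1923 0.1260785568379842 ((553.1298828125, 47.84014129638672), (83.74961853027344, 217.42550659179688), 11.255654335021973)
top 735 0.1281011204241611 ((557.7042236328125, -1.372283935546875), (81.00598907470703, 115.35075378417969), 10.925411224365234)
ear z 1 481 [0.1278 0.1306 0.1338]
ear z -1 208 [0.127  0.1304 0.1331]
```

View pics/ab8.png

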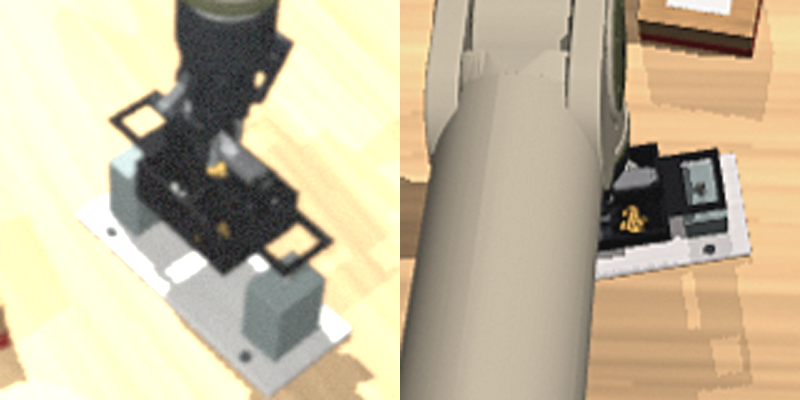

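The caddy is now at (553.1,47.8) mm and 11.3°, against a stand at (553.2,48.1) mm and 11.2°. Both ears are level, with tops at 0.130, and the top view shows the right pin centred in its hole at about (698,187) in the crop. Lowering.

```bash
python3 -m crank '0 0 0.006 0; 0 0 0.013 0; 0 0 0.02 0; 0 0 0.027 0; 0 0 0.033 0'; python3 go.py .5516 .0455 .097 11;python3 - <<'E'
from h import *
a=cap('scene','s9')
W=world(a)
for s in(1,-1):
  e=np.array([.553,.048])+s*.087*np.array([-.195,.98])
  m=np.hypot(W[...,0]-e[0],W[...,1]-e[1])<.035
  m&=(W[...,2]>.087)&(W[...,2]<.12); print('ear z',s,m.sum(),np.percentile(W[m][:,2],[10,50,90]) if m.any() else '')
A=cv2.resize(a['pixels'][200:350,270:420],None,fx=4,fy=4,interpolation=cv2.INTER_CUBIC)
cv2.imwrite('pics/s9c.png',cv2.convertScaleAbs(A,alpha=1.6,beta=15))
E
```

```text
time: 11.28
tcp_pos: [0.5512, 0.0455, 0.1084]
tool_rot: [3.138, 0.002, 0.186]
contact_force: [0.3, 0.3, -2.9]
grip_width: 0.0152
t 11.28 tcp [0.5512 0.0455 0.1084] rpy [1.7982e+02 1.3000e-01 1.0670e+01] yaw 10.7 F [ 0.3  0.3 -2.9] T [ 0.02 -0.01 -0.01] w 0.0152 j [-0.52  0.33  0.46  1.74 -0.16  1.12  0.18]
shift mm [ 0.4  0.  11.4] turn -0.3
ear z 1 500 [0.09389418 0.09722149 0.10178562]
ear z -1 248 [0.09319877 0.09679005 0.10051949]
```

View pics/s9c.png

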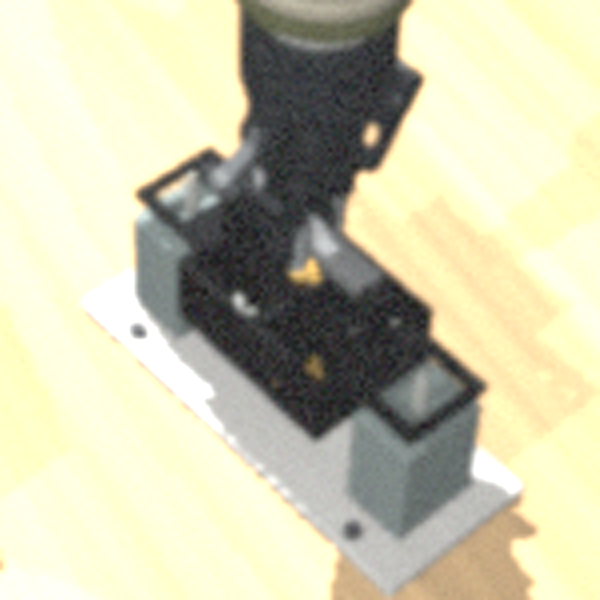

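Pins stand in both holes, at (425,385) and (190,195) in the crop. I'll creep down the last ~12 mm and watch the force.

```bash
python3 -m crank '0 0 0.002 0; 0 0 0.004 0; 0 0 0.006 0; 0 0 0.0075 0; 0 0 0.009 0'; python3 go.py .5516 .0455 .097 11
```

```text
time: 11.95
tcp_pos: [0.5508, 0.0454, 0.0987]
tool_rot: [3.138, 0.003, 0.186]
contact_force: [0.9, 0.2, -3.2]
grip_width: 0.0149
t 11.95 tcp [0.5508 0.0454 0.0987] rpy [179.82   0.18  10.67] yaw 10.7 F [ 0.9  0.2 -3.2] T [ 0.03 -0.01 -0.01] w 0.0149 j [-0.52  0.34  0.46  1.75 -0.16  1.1   0.18]
shift mm [0.8 0.1 1.7] turn -0.3
```

```bash
python3 -m crank '0 0 0.0005 0; 0 0 0.001 0; 0 0 0.0015 0; 0 0 0.002 0; 0 0 0.0025 0'; python3 go.py .5516 .0455 .097 11
```

```text
time: 12.58
tcp_pos: [0.5509, 0.0455, 0.0962]
tool_rot: [3.138, 0.003, 0.186]
contact_force: [1.3, -0.1, -0.6]
grip_width: 0.0147
t 12.57 tcp [0.5509 0.0455 0.0962] rpy [1.7982e+02 1.7000e-01 1.0670e+01] yaw 10.7 F [ 1.3 -0.1 -0.6] T [-0.01 -0.08 -0.  ] w 0.0147 j [-0.52  0.34  0.46  1.75 -0.16  1.09  0.18]
shift mm [ 0.7  0.1 -0.8] turn -0.3
```

```bash
python3 -m crank '0 0 0.0003 0; 0 0 0.0006 0; 0 0 0.001 0; 0 0 0.001 0; 0 0 0.001 0'; python3 go.py .5516 .0455 .097 11
python3 - <<'E'
from h import *
a=cap('scene','s10')
W=world(a)
for s in(1,-1):
  e=np.array([.553,.048])+s*.087*np.array([-.195,.98])
  r=(W[...,:2]-e)@np.array([[.98,-.195],[.195,.98]])  # cols: x across, y along
  m=(abs(r[...,0])<.027)&(abs(r[...,1])<.02)&(W[...,2]>.07)&(W[...,2]<.12)&(a['pixels'].max(-1)<50); print('ear z',s,m.sum(),np.percentile(W[m][:,2],[10,50,90]) if m.any() else '')
A=cv2.resize(a['pixels'][200:350,270:420],None,fx=4,fy=4,interpolation=cv2.INTER_CUBIC)
cv2.imwrite('pics/s10c.png',cv2.convertScaleAbs(A,alpha=1.6,beta=15))
E
```

```text
time: 13.2
tcp_pos: [0.5511, 0.0455, 0.0961]
tool_rot: [3.139, 0.002, 0.186]
contact_force: [-3.2, 0.0, 6.3]
grip_width: 0.0151
t 13.2 tcp [0.5511 0.0455 0.0961] rpy [1.7984e+02 1.3000e-01 1.0670e+01] yaw 10.7 F [-3.2  0.   6.3] T [-0.11  0.98  0.03] w 0.0151 j [-0.51  0.34  0.46  1.75 -0.16  1.09  0.18]
shift mm [ 0.5  0.1 -0.9] turn -0.3
ear z 1 250 [0.08102518 0.08425984 0.08645033]
ear z -1 68 [0.08155491 0.08403967 0.0869133 ]
```

View pics/s10c.png

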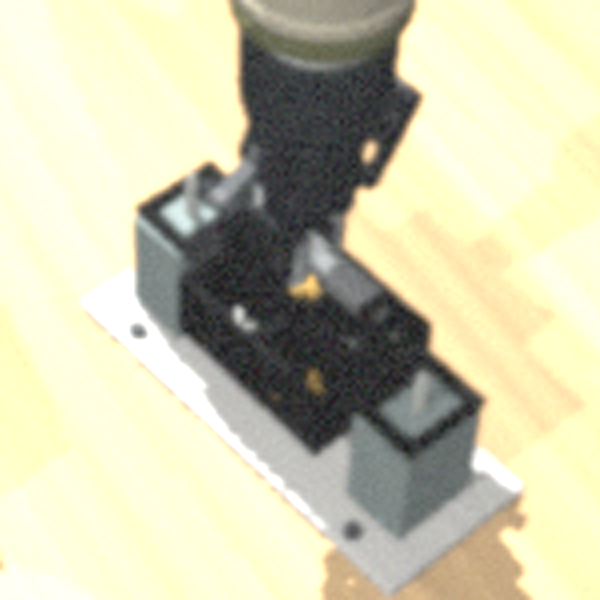

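Seated: both ear tops are at 0.084, the weight is on the posts, and the tool presses with only +6 N. Releasing now.

```bash
python3 -m crank '0 0 -0.0003 0; 0 0 -0.0003 0; 0 0 -0.0003 0; 0 0 -0.0003 0; 0 0 -0.0003 0' 0.05 20; python3 go.py .5511 .0455 .24 11
```

```text
time: 13.88
tcp_pos: [0.5511, 0.0455, 0.0963]
tool_rot: [3.139, 0.002, 0.186]
contact_force: [0.2, 0.0, -0.6]
grip_width: 0.0502
t 13.88 tcp [0.5511 0.0455 0.0963] rpy [1.7984e+02 1.3000e-01 1.0670e+01] yaw 10.7 F [ 0.2  0.  -0.6] T [-0.01  0.03 -0.01] w 0.0502 j [-0.51  0.34  0.46  1.75 -0.16  1.09  0.18]
shift mm [  -0.3    0.4 -143.7] turn -0.3
```

```bash
python3 -m crank '0 0 -0.005 0; 0 0 -0.015 0; 0 0 -0.03 0; 0 0 -0.05 0; 0 0 -0.07 0'; python3 -m crank '0 0 -0.03 0; 0 0 -0.06 0; 0 0 -0.08 0; 0 0 -0.08 0; 0 0 -0.08 0'; python3 go.py .45 .30 .24 11
```

```text
time: 14.5
tcp_pos: [0.5515, 0.0457, 0.1681]
tool_rot: [3.139, 0.001, 0.186]
contact_force: [0.2, -0.5, 0.3]
grip_width: 0.0498
time: 15.12
tcp_pos: [0.5512, 0.0459, 0.2477]
tool_rot: [3.139, 0.002, 0.186]
contact_force: [0.3, -0.2, -0.5]
grip_width: 0.0501
t 15.12 tcp [0.5512 0.0459 0.2477] rpy [1.7985e+02 1.0000e-01 1.0660e+01] yaw 10.7 F [ 0.3 -0.2 -0.5] T [ 0.03 -0.02  0.02] w 0.0501 j [-0.54  0.22  0.48  1.54 -0.1   1.41  0.13]
shift mm [ -52.4 -268.5    7.1] turn -0.3
```

The gripper is clear. I'll swing the arm aside so the top camera can see the stand.

```bash
python3 -m crank '-0.01 -0.05 0 0; -0.02 -0.1 0 0; -0.03 -0.155 0 0; -0.04 -0.21 0 0; -0.052 -0.265 0 0'
python3 - <<'E'
from h import *
np.set_printoptions(suppress=True,precision=4)
a=cap('scene','s11');b=cap('top','t11')
W=world(b); p=b['pixels']
def rect(n,cx,cy,r,lo,hi):
    m=(W[...,2]>lo)&(W[...,2]<hi)&(np.hypot(W[...,0]-cx,W[...,1]-cy)<r); x=W[m]
    print(n,m.sum(),np.median(x[:,2]),cv2.minAreaRect((x[:,:2]*1000).astype(np.float32)) if m.any() else '')
rect('handle',.55,.0475,.06,.12,.15)
rect('short',.525,.357,.12,.07,.11)
for s in(1,-1):
  e=np.array([.551,.0475])+s*.087*np.array([-.195,.98])
  r=(W[...,:2]-e)@np.array([[.98,-.195],[.195,.98]])
  m=(abs(r[...,0])<.027)&(abs(r[...,1])<.02)&(W[...,2]>.07)&(W[...,2]<.12)&(p.max(-1)<50); print('ear z',s,m.sum(),np.percentile(W[m][:,2],[10,50,90]))
A=cv2.resize(a['pixels'][200:350,270:420],None,fx=2.66,fy=2.66,interpolation=cv2.INTER_CUBIC)
B=cv2.resize(p[160:310,200:350],None,fx=2.66,fy=2.66,interpolation=cv2.INTER_CUBIC)
cv2.imwrite('pics/ab11.png',cv2.convertScaleAbs(np.hstack([A,B]),alpha=1.6,beta=15))
W0=world(load('top0'))
for nm,WW in(('before',W0),('after',W)):
    x=WW[125:180,280:340].reshape(-1,3); x=x[(x[:,2]>.05)&(x[:,2]<.07)]; print('carton',nm,len(x),x.mean(0))
E
```

```text
time: 15.75
tcp_pos: [0.4498, 0.2979, 0.2461]
tool_rot: [3.138, 0.003, 0.186]
contact_force: [0.5, 0.4, -0.1]
grip_width: 0.0499
handle 423 0.13083581486576246 ((547.7643432617188, 46.85713195800781), (19.86684799194336, 110.03427124023438), 10.231354713439941)
short 265 0.0901821266925038 ((525.5880126953125, 358.653564453125), (60.58913040161133, 20.272064208984375), 10.600762367248535)
ear z 1 272 [0.0792 0.0837 0.0873]
ear z -1 232 [0.0805 0.084  0.088 ]
carton before 1365 [ 0.7612 -0.0299  0.0596]
carton after 1367 [ 0.7611 -0.0299  0.0596]
```

View pics/ab11.png

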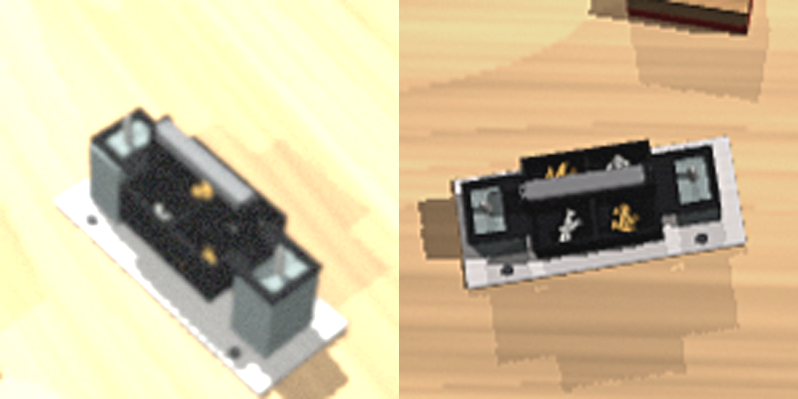

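View pics/s11.png

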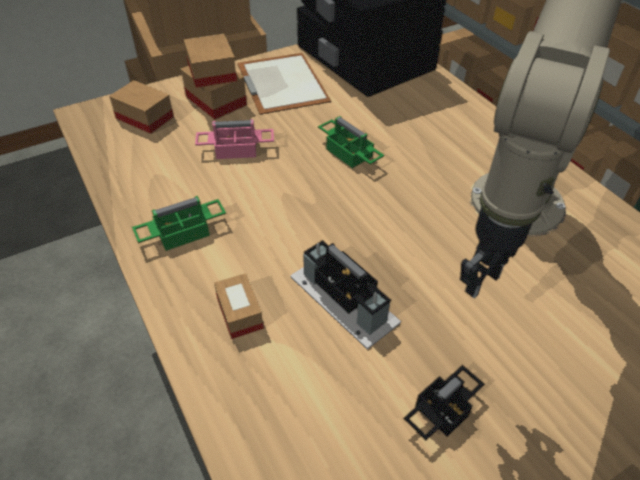

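The caddy hangs flat with a pin up through each ear hole, at (487,205) and (692,172) in the crop. The screws are still in the tray, and the short caddy and carton haven't moved. Handing in.

```bash
python3 -c "
from cell import hand_in; print(hand_in())"
```

```text
the job is handed in; nothing more can be done
None
```

The long black caddy is hanging on the stand, and I handed the job in at about 16 s of the 38 s allowed. I gripped it by the handle bar, carried it level and lowered it over both pins. It touched down gently: the press peaked at about 6 N in the readings I took.

**Last checks**
- **Ears:** a pin stands in each hole, and both ear tops measure 0.084 m, so they lie level on the 0.080 m posts.
- **Handle bar:** its top reads 0.131 m, against an expected 0.132 m.
- **Screws:** they are still in the tray.
- **Bystanders:** the short caddy and the carton measure within 0.3 mm of where they started.
- **Robot:** the gripper is open and well clear of everything.

**Disagreements**
- **Fingertips:** the scene camera put them about 18 mm farther back from the tool point than the given tool data. I used the camera's value for the grasp height. The lift and the height at which the caddy touched down both agreed with it.
- **Cameras:** the two views differed by about 3 mm in x, well within the clearance in the holes.

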